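# Set the paint pump two turns off its stop and lock it

### The job

Set the portion on the studio's paint metering pump. Wind its crank clockwise (seen from above) until you feel it come up gently against its stop, without forcing it, then wind it back anticlockwise exactly two full turns from there. Finally throw the red lock lever all the way over to its other side, let go, and leave the bottles, glass, cup, palette and brush where they are.

Things in the scene. Friction and masses are not known exactly. Their poses are not given: they have to be found in the camera images.
- pump: paint metering pump fixed to the table, turned up to 0.35 rad. In its frame (mm, z up, x away from the robot at yaw 0, origin on the table): grey deck x -90..220, y -155..155, 30 high; blue gearbox 110 x 110 at (0, 75), top 85, carrying the crank; amber jar 88 across at (165, 85), top 163; spout at height 68 along +y to y = 212; lock lever at (0, -105)
- spindle: brass spindle, 14 mm across, in the middle of the crank; origin on the crank's upright axis, 95 mm above the table. Turned clockwise (from above) it goes inwards to a hidden stop whose place always differs, a third to three quarters of a turn away at the start. Its turn angle (called spindle in rules) is 0 at the stop and grows anticlockwise, up to over 4 turns; nothing shows it
- crank: steel crank arm on the spindle, origin as the spindle's, turning level; its x points along the arm to the knob, 50 mm out. A springy hub joins it to the spindle: it yields 1 rad per 3.5 N m against the spindle (7 mm at the knob per 10 N) and springs back when let go. Wound up clockwise by over 16 degrees (20 N at the knob, 14 mm) the stop is being forced
- crank_axis (a point): point on the crank's upright axis 134 mm above the table, fixed to the pump, axes as pump. The knob circles it at 50 mm. Turning the spindle takes 0.2 N m, about 4 N at the knob, in either direction; the stop itself is solid
- knob_grip (a point): middle of the crank's red knob at grip height, 134 mm above the table: an upright cylinder 24 mm across, 105 to 155 mm above the table, 50 mm from the crank axis, spinning freely on its pin, so that a gripper can hold it without turning. The crank's steel arm ends just below it, at 105 mm
- lock_tip (a point): centre of the red ball (26 mm across) on the lock lever, a 10 mm rod 75 mm long pivoted 52 mm above the table at (0, -105) mm in the pump's frame, on a block 70 x 50 mm (pump's x, y) with its top 55 mm above the table. It swings in the pump's x-z plane and stays where it is left; about 1 N moves it
- lock (a joint): angle of the lock lever, rad: 0 unlocked, leaning 0.5 rad to the pump's -x; 1.0 locked, leaning 0.5 rad to +x. Starts at 0 to 0.15
- cup: white cup, 64 mm across, 50 mm high, on the table below the end of the spout, beside the gearbox; origin under its centre
- bottle_green: green paint bottle, 38 mm across, 85 mm high, on the rear right part of the pump's deck; origin under its centre
- glass: glass tumbler, 76 mm across, 95 mm high; origin under its centre
- bottle_yellow: yellow paint bottle, 44 mm across, 120 mm high; origin under its centre
- bottle_white: white paint bottle, blue cap, 44 mm across, 120 mm high; origin under its centre
- palette: round white mixing palette, 170 mm across, 9 mm high; origin under its centre
- brush: paint brush lying on the table near the robot; origin under its middle

How it is judged:
By the outcome, as a careful person would: the job done as asked, in the order asked, and still so for the second after the job is handed in, with the robot touching nothing.
It also fails if it takes over 72 s, if anything falls off the work surface, if the arm or the gripper's body presses on something with over 40 N, if the wrist force passes 120 N, or if a joint passes its speed limit or range.

### The arm

A 6-joint arm with a two-finger parallel gripper is mounted at the origin on the work surface. World frame = base frame: x ahead of the robot, y to its left, z up, the work surface at z = 0. Lengths are in m, angles in rad, forces in N, time in s.
With the tool pointing down it reaches from about 0.325 to 0.85 m from the base axis. Payload 15.5 kg.
Tool frame: the origin (TCP) lies between the finger pads; the fingertips stand 14 mm ahead of it and the grasp point (between the pads) lies 5 mm behind it; z points along the fingers, y is the line along which they close (so a half turn about z gives the same grasp; the last joint's range is limited). The gripper opens to 91 mm and grips with 3 to 60 N. Pads are 32 mm wide; open, the fingers measure 118 mm over their backs; the gripper's body (76 mm by 178 mm) begins 60 mm behind the grasp point.
Start: joints at [-1.298, 0.494, 1.345, -0, 1.302, -0.096], TCP at [0.225, -0.583, 0.228] pointing down, gripper open.
Joint ranges: [-2.91, 2.91], [-0.82, 2.16], [0.22, 2.67], [-1.22, 4.37], [0.12, 2.79], [-3.08, 3.08]. Speed limits (rad/s): [1.89, 1.89, 2.57, 3.01, 3.01, 3.01].

### API

Orientations are given as [roll, pitch, yaw] about the fixed x, y, z axes, in that order (R = Rz(yaw) Ry(pitch) Rx(roll)).
In Python, from workcell import sensors, read_camera, get_calibration, job gives the robot as it stands.
- The arm moves only by the shell command python3 -m crank 'ROWS' [OPENING] [FORCE]. ROWS is JSON, a list of rows, each an object with "slide": the shift along the tool's x, y, z in m, a list of three; "dr": the turn, a rotation vector about the tool's x, y, z in degrees, a list of three. A call has exactly 5 rows; each row is the pose to reach, as a shift and turn from the pose commanded when the call began, along the tool's axes at that moment; what a row does not reach only later rows make up. A row lasts 1/8 s, in which the tool goes at most 62.5 mm and 10.7 degrees, less where a joint would pass 70% of its speed; a pose out of reach is approached as far as the arm can. A call with a gripper value outside its range is refused whole. OPENING is the finger opening in m, from 0 to 0.0912, set as the call begins (- or left out, the last holds). The fingers move at their own pace and stop on an object; FORCE is the grip in N (left out, the last holds). Time passes only in rows, so rows that repeat a pose let the fingers close, or fill a call up. It gives the time, the measured TCP pose, the force, the opening and the grip force at its end, in the units of the state.
- sensors.state(): the state, without advancing time (a new reading comes with each control period).
- read_camera(name): name is "side" or "top" or "wrist"; returns (picture, depth): 420x560x3 uint8, red, green, blue; 420x560 float32, m along the optical axis (not along the pixel's ray), 0 where there is no reading.
- get_calibration(name): a dict with "fx", "fy", "cx", "cy" (pixels), "rvec" (rotation vector, rad) and "tvec" (3), from world to camera coordinates, as OpenCV has them. Camera axes: x right, y down, z forward; pixel columns grow to the right and rows downward; lengths in m; the calibration is good to about 2 mm. A picture is of the moment at which its call begins: read the wrist's pose just before it. get_calibration takes no time and is no camera call; for the wrist camera it gives the pose at the moment of the call.
- job.hand_in(): hands the job in; it is judged then, once.
The state is a dict: "clock": time; "qpos": joint angles; "qvel": joint speeds; "tau": joint torques, N m; "eef_pos": TCP position; "tool_rot": TCP orientation; "wrist_force": force on the tool from outside, world axes, zero at the start; "moment": the same for the moment, N m; "grip_width": finger opening in m; "finger_force": force on a finger pad.
Only numpy, scipy, OpenCV 4.12 (cv2) and the standard library are available. Lean on these libraries where they do the work, as an engineer would, in place of code of your own. Each camera call takes 0.05 s, during which the arm holds its last target. There are 200 camera calls.

## Working session

There is one attempt and no reset: what is moved stays moved. The work goes in short steps, Python scripts to look and compute and a shell command to move; the robot and the scene stay as the last step left them, time stands still between calls to the robot, and variables do not carry over. Pictures are saved under pics/ and viewed, at most 10 in all, crops included, and the job is handed in when it is done.

```bash
ls; mkdir -p pics
python3 - <<'E'
from workcell import *
import cv2,numpy as np
for n in("top","side"):
    p,d=read_camera(n); cv2.imwrite(f"pics/{n}0.png",p[:,:,::-1]); np.save(f"{n}0.npy",d)
    c=get_calibration(n); print({k:np.round(v,4).tolist() for k,v in c.items()})
print(sensors.state())
E
```

```text
pics
{'fx': 452.5226, 'fy': 452.5226, 'cx': 276.1756, 'cy': 203.451, 'rvec': [2.1545, -2.1971, 0.0948], 'tvec': [0.0096, 0.5546, 1.6034]}
{'fx': 457.12, 'fy': 457.12, 'cx': 279.983, 'cy': 211.8605, 'rvec': [0.7372, -2.5641, 1.1703], 'tvec': [0.463, 0.2633, 1.1458]}
{'clock': 0.1, 'qpos': array([-1.29846333e+00,  4.94138366e-01,  1.34608315e+00,  1.32956618e-06,
        1.30246547e+00, -9.54992802e-02]), 'qvel': array([ 0.00294208, -0.001149  , -0.00135425,  0.00051252, -0.00262352,
       -0.00278145]), 'tau': array([-2.91612223e-04, -8.80245066e+01, -3.82545483e+01,  7.08095077e-02,
        4.82468912e-02, -2.85851087e-05]), 'eef_pos': array([ 0.22466211, -0.58287772,  0.22738236]), 'tool_rot': array([-3.14050343e+00, -1.05625065e-04,  3.67831867e-01]), 'wrist_force': array([-1.20582680e-01,  1.01679752e-03,  1.34079077e+00]), 'moment': array([-0.01438861,  0.06832501, -0.01374285]), 'finger_force': 0.0, 'grip_width': 0.09103233870215303}
```

View pics/top0.png

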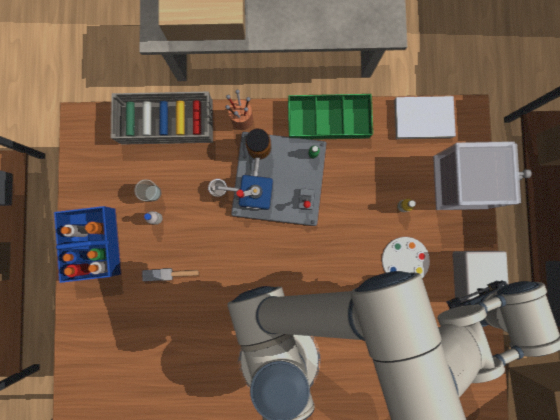

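View pics/side0.png

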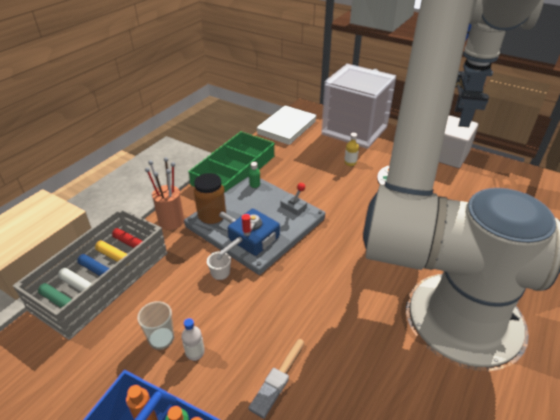

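The top view shows the pump around (280,180) with its crank near (255,190) and the lock ball near (307,204). The side view shows the knob at about (246,222) and the ball at (301,187). I'll enlarge both.

Run:
```python
import cv2
a=cv2.imread("pics/top0.png")[120:235,205:335]; b=cv2.imread("pics/side0.png")[160:280,180:330]
cv2.imwrite("pics/topc.png",cv2.resize(a,None,fx=5,fy=5,interpolation=cv2.INTER_CUBIC))
cv2.imwrite("pics/sidec.png",cv2.resize(b,None,fx=5,fy=5,interpolation=cv2.INTER_CUBIC))
```

```text
(no output)
```

View pics/topc.png

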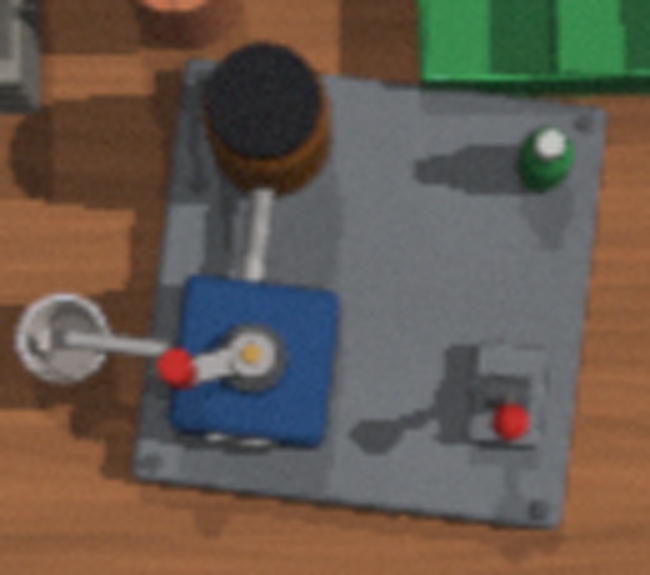

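View pics/sidec.png

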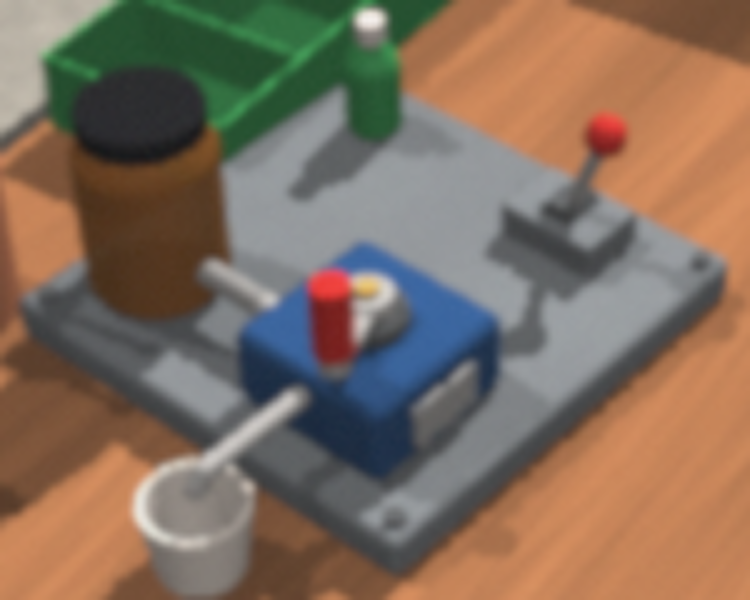

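The top crop (5x, offset 205,120) shows:
- Deck corners: (188,60), (606,108), (557,527), (135,477)
- Gearbox top corners: (188,277), (338,292), (323,445), (172,430)
- Spindle: (252,354)
- Knob top: (177,368)
- Lock ball: (511,422)

In the side crop (offset 180,160) the knob top is at (330,284) and the ball at (606,134).

```bash
cat > h.py <<'E'
import numpy as np,cv2
from workcell import *
from scipy.spatial.transform import Rotation as R
from scipy.optimize import least_squares
def ray(name,px,z,c=None):
    c=c or get_calibration(name); Rm=cv2.Rodrigues(np.array(c["rvec"],float))[0]; t=np.array(c["tvec"],float)
    o=-Rm.T@t; d=Rm.T@np.array([(px[0]-c["cx"])/c["fx"],(px[1]-c["cy"])/c["fy"],1]); return o+d*(z-o[2])/d[2]
T=lambda u,v:((u+.5)/5-.5+205,(v+.5)/5-.5+120)
S=lambda u,v:((u+.5)/5-.5+180,(v+.5)/5-.5+160)
def tool(w):  # world vector -> tool axes
    s=sensors.state(); return R.from_euler('xyz',s["tool_rot"]).inv().apply(w)
E
python3 - <<'E'
from h import *
loc=[];W=[]
for uv,l,z in [((188,60),(.22,.155),.03),((606,108),(.22,-.155),.03),((557,527),(-.09,-.155),.03),((135,477),(-.09,.155),.03),
 ((188,277),(.055,.13),.085),((338,292),(.055,.02),.085),((323,445),(-.055,.02),.085),((172,430),(-.055,.13),.085)]:
    loc.append(l);W.append(ray("top",T(*uv),z)[:2])
loc=np.array(loc);W=np.array(W)
f=lambda p:(np.c_[np.cos(p[2])*loc[:,0]-np.sin(p[2])*loc[:,1],np.sin(p[2])*loc[:,0]+np.cos(p[2])*loc[:,1]]+p[:2]-W).ravel()
r=least_squares(f,[.4,0,0]);p=r.x;print("pump",p,"res mm",np.round(f(p).reshape(-1,2)*1000,1).tolist())
w=lambda x,y:np.array([p[0]+np.cos(p[2])*x-np.sin(p[2])*y,p[1]+np.sin(p[2])*x+np.cos(p[2])*y])
print("axis",w(0,.075),"spindle px",ray("top",T(252,354),.105),"lever pivot",w(0,-.105))
print("knob top",ray("top",T(177,368),.155),"side",ray("side",S(330,284),.155))
for a in(0,.15): print("ball pred",a,w(-.075*np.sin(.5-a),-.105),.052+.075*np.cos(.5-a))
for z in(.118,.122): print("ball",z,ray("top",T(511,422),z),ray("side",S(606,134),z))
np.save("pump.npy",p)
E
```

```text
pump [ 0.58178326 -0.00460427 -0.13524648] res mm [[1.8, 2.2], [1.5, -2.2], [-2.5, -4.2], [-2.4, 2.1], [2.7, 1.7], [0.5, -3.0], [-2.0, -0.6], [0.4, 4.1]]
axis [0.59189585 0.06971084] spindle px [0.59391277 0.07043581 0.105     ] lever pivot [ 0.56762563 -0.10864543]
knob top [0.57963812 0.11796384 0.155     ] side [0.57720065 0.12069591 0.155     ]
ball pred 0 [ 0.53199707 -0.10379719] 0.11781869214177795
ball pred 0.15 [ 0.54214314 -0.10517784] 0.12245295346355342
ball 0.118 [ 0.54252539 -0.10498569  0.118     ] [ 0.54195195 -0.10920276  0.118     ]
ball 0.122 [ 0.54218257 -0.10471468  0.122     ] [ 0.53946983 -0.1046656   0.122     ]
```

```bash
python3 -m crank '[{"slide":[0.584,-0.527,-0.03],"dr":[0,0,21.1]},{"slide":[0.584,-0.527,-0.03],"dr":[0,0,21.1]},{"slide":[0.584,-0.527,-0.03],"dr":[0,0,21.1]},{"slide":[0.584,-0.527,-0.03],"dr":[0,0,21.1]},{"slide":[0.584,-0.527,-0.03],"dr":[0,0,21.1]}]' 0.05 40
```

```text
clock: 0.72
eef_pos: [0.3662, -0.303, 0.2398]
tool_rot: [-3.141, 0.0, -0.001]
wrist_force: [1.3, -0.1, -0.1]
grip_width: 0.0502
finger_force: 0.0
```

```bash
python3 -m crank '[{"slide":[0.205,-0.41,-0.01],"dr":[0,0,0]},{"slide":[0.205,-0.41,-0.01],"dr":[0,0,0]},{"slide":[0.205,-0.41,-0.01],"dr":[0,0,0]},{"slide":[0.205,-0.41,-0.01],"dr":[0,0,0]},{"slide":[0.205,-0.41,-0.01],"dr":[0,0,0]}]'
python3 -m crank '[{"slide":[0.06,-0.12,0],"dr":[0,0,0]},{"slide":[0.06,-0.12,0],"dr":[0,0,0]},{"slide":[0.06,-0.12,0],"dr":[0,0,0]},{"slide":[0.06,-0.12,0],"dr":[0,0,0]},{"slide":[0.06,-0.12,0],"dr":[0,0,0]}]'
```

```text
clock: 1.35
eef_pos: [0.5061, -0.0234, 0.2466]
tool_rot: [3.142, 0.0, -0.0]
wrist_force: [0.6, -1.5, -0.2]
grip_width: 0.0498
finger_force: 0.0
clock: 1.98
eef_pos: [0.5651, 0.0933, 0.2466]
tool_rot: [3.141, 0.001, -0.002]
wrist_force: [0.2, -0.6, -0.2]
grip_width: 0.0501
finger_force: 0.0
```

Run:
```python
from h import *
import pickle
c=get_calibration("wrist");p,d=read_camera("wrist");pickle.dump((c,p,d),open("w1.pkl","wb"))
cv2.imwrite("pics/w1.png",p[:,:,::-1]); print(sensors.state()["eef_pos"])
```

```text
[0.56518385 0.09326678 0.24668217]
```

View pics/w1.png

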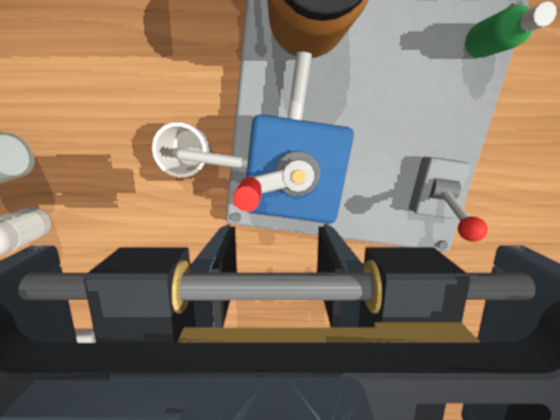

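The wrist view shows the knob at about (247,193), the brass spindle at (299,177), the lock ball at (473,228), and the gearbox top corners at (252,115), (354,128), (336,222) and (237,209).

Run:
```python
from h import *
import pickle
c,p,d=pickle.load(open("w1.pkl","rb"))
Rm=cv2.Rodrigues(np.array(c["rvec"],float))[0]; t=np.array(c["tvec"],float)
v,u=np.mgrid[:420,:560]
P=(np.stack([(u-c["cx"])/c["fx"]*d,(v-c["cy"])/c["fy"]*d,d],-1)-t)@Rm
h=p.astype(int); red=(h[...,0]>120)&(h[...,1]<70)&(h[...,2]<80)&(d>0)
cr=(slice(160,225),slice(225,275))
q=P[cr][red[cr]]; top=q[q[:,2]>.148]; print("knob top",len(top),np.median(q[:,2]),np.percentile(q[:,2],98),(top.min(0)+top.max(0))/2,top.mean(0),top.max(0)-top.min(0))
b=(slice(205,250),slice(450,500)); q=P[b][red[b]]; print("ball",q[:,:2].min(0),q[:,:2].max(0),q[:,2].max())
y=(h[...,0]>170)&(h[...,2]<130)&(h[...,1]>110); s=np.zeros_like(y);s[165:190,285:315]=y[165:190,285:315]
q=P[s];print("spindle",len(q),np.median(q,0),(q.min(0)+q.max(0))/2)
for uv in((252,115),(354,128),(336,222),(237,209)): print(ray("wrist",uv,.085,c))
print("cam",-Rm.T@t)
```

```text
knob top 75 0.14210401246301066 0.1555155671973611 [0.58601517 0.11964884 0.15254147] [0.58883177 0.11934755 0.15287253] [0.01198454 0.02159878 0.00875271]
ball [ 0.53110863 -0.10630489] [ 0.55402407 -0.08951613] 0.13585046808641854
spindle 29 [0.59256585 0.07634243 0.11172392] [0.59263334 0.07472825 0.11045313]
[0.6514532  0.11876819 0.085     ]
[0.63830352 0.01301041 0.085     ]
[0.53541982 0.02642013 0.085     ]
[0.55093818 0.13798607 0.085     ]
cam [0.64201316 0.0933335  0.40392144]
```

```bash
python3 -m crank '[{"slide":[0.015,-0.026,0],"dr":[0,0,0]},{"slide":[0.015,-0.026,0.05],"dr":[0,0,0]},{"slide":[0.015,-0.026,0.09],"dr":[0,0,0]},{"slide":[0.015,-0.026,0.118],"dr":[0,0,0]},{"slide":[0.015,-0.026,0.118],"dr":[0,0,0]}]'
python3 - <<'E'
from h import *
import pickle
c=get_calibration("wrist");p,d=read_camera("wrist")
cv2.imwrite("pics/w2.png",p[:,:,::-1]); print(sensors.state()["eef_pos"],sensors.state()["wrist_force"])
E
```

```text
clock: 2.65
eef_pos: [0.5793, 0.1193, 0.1273]
tool_rot: [3.141, 0.004, -0.002]
wrist_force: [-0.4, -0.2, 0.5]
grip_width: 0.0499
finger_force: 0.0
[0.58034718 0.11958523 0.12877793] [-0.32220427  0.5408513   0.66275652]
```

View pics/w2.png

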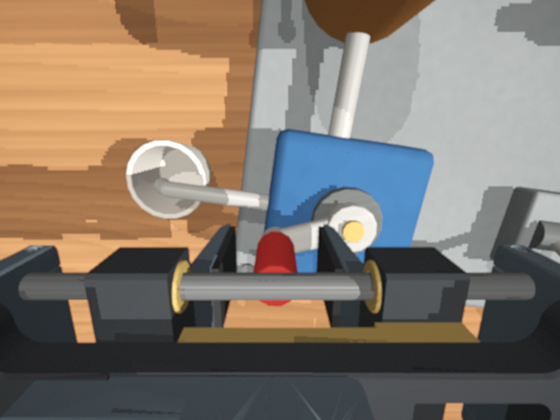

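The knob at (275,265) sits between the fingers and the spindle is at (353,231). Closing now.

```bash
python3 -m crank '[{"slide":[0,0,0],"dr":[0,0,0]},{"slide":[0,0,0],"dr":[0,0,0]},{"slide":[0,0,0],"dr":[0,0,0]},{"slide":[0,0,0],"dr":[0,0,0]},{"slide":[0,0,0],"dr":[0,0,0]}]' 0 40
python3 - <<'E'
from h import *
print(ray("wrist",(353,231),.110)); s=sensors.state();print(s["eef_pos"],s["wrist_force"])
c=np.array([.593,.073]);e=s["eef_pos"][:2];v=e-c;print(np.hypot(*v),np.degrees(np.arctan2(v[1],v[0])))
E
```

```text
clock: 3.32
eef_pos: [0.5811, 0.1204, 0.1291]
tool_rot: [3.141, -0.001, -0.0]
wrist_force: [0.8, -2.1, 7.0]
grip_width: 0.0233
finger_force: 40.0
[0.59307209 0.07234495 0.11      ]
[0.58105035 0.12040607 0.12910056] [ 0.76293975 -2.11056355  6.99000255]
0.048888948142634274 104.1478155913873
```

```bash
cat > t.py <<'E'
import sys,numpy as np
a=[float(x) for x in sys.argv[1:]]; r=np.radians(a)
for A,q in zip(a[1:],r[1:]): print(A,round(.05*(np.cos(q)-np.cos(r[0])),4),round(-.05*(np.sin(q)-np.sin(r[0])),4))
E
python3 t.py 104 94 84 74 64; echo; python3 t.py 64 54 44 34 24
```

```text
94.0 0.0086 -0.0014
84.0 0.0173 -0.0012
74.0 0.0259 0.0005
64.0 0.034 0.0036

54.0 0.0075 0.0045
44.0 0.014 0.0102
34.0 0.0195 0.017
24.0 0.0238 0.0246
```

```bash
cat > st.py <<'E'
from h import *
import sys
c=np.array([float(sys.argv[1]),float(sys.argv[2])]) if len(sys.argv)>2 else np.array([.593,.0725])
s=sensors.state();v=s["eef_pos"][:2]-c;f=s["wrist_force"][:2];r=np.hypot(*v);n=v/r
print(s["clock"],"phi",np.degrees(np.arctan2(v[1],v[0])).round(2),"r",r.round(4),"Frad",(f@n).round(2),"Fccw",(f@[-n[1],n[0]]).round(2),"pos",s["eef_pos"].round(4))
E
python3 -m crank '[{"slide":[0.0086,-0.0014,0],"dr":[0,0,0]},{"slide":[0.0173,-0.0012,0],"dr":[0,0,0]},{"slide":[0.0259,0.0005,0],"dr":[0,0,0]},{"slide":[0.034,0.0036,0],"dr":[0,0,0]},{"slide":[0.034,0.0036,0],"dr":[0,0,0]}]'; python3 st.py
```

```text
clock: 3.95
eef_pos: [0.6149, 0.1169, 0.129]
tool_rot: [-3.141, 0.0, -0.001]
wrist_force: [-4.0, 0.6, 8.7]
grip_width: 0.0236
finger_force: 40.0
3.95 phi 63.77 r 0.0495 Frad -1.21 Fccw 3.86 pos [0.6149 0.1169 0.129 ]
```

```bash
python3 -m crank '[{"slide":[0.0075,0.0045,0],"dr":[0,0,0]},{"slide":[0.014,0.0102,0],"dr":[0,0,0]},{"slide":[0.0195,0.017,0],"dr":[0,0,0]},{"slide":[0.0238,0.0246,0],"dr":[0,0,0]},{"slide":[0.0238,0.0246,0],"dr":[0,0,0]}]'; python3 st.py; python3 t.py 24 14 4 -6; python3 t.py -6 -10 -14 -18 -22
```

```text
clock: 4.58
eef_pos: [0.6388, 0.0923, 0.1291]
tool_rot: [-3.141, -0.0, -0.001]
wrist_force: [-1.6, 2.7, 7.8]
grip_width: 0.0233
finger_force: 40.0
4.575 phi 23.42 r 0.0499 Frad -0.42 Fccw 3.08 pos [0.6388 0.0923 0.1291]
14.0 0.0028 0.0082
4.0 0.0042 0.0168
-6.0 0.004 0.0256
-10.0 -0.0005 0.0035
-14.0 -0.0012 0.0069
-18.0 -0.0022 0.0102
-22.0 -0.0034 0.0135
```

```bash
python3 -m crank '[{"slide":[0.0028,0.0082,0],"dr":[0,0,0]},{"slide":[0.0042,0.0168,0],"dr":[0,0,0]},{"slide":[0.004,0.0256,0],"dr":[0,0,0]},{"slide":[0.004,0.0256,0],"dr":[0,0,0]},{"slide":[0.004,0.0256,0],"dr":[0,0,0]}]'; python3 st.py; for a in -6 -15 -24 -33 -42 -51 -60 -69 -78 -87 -96 -105 -114 -123 -132 -141 -150 -159 -168; do python3 t.py $a $((a-5)) $((a-9)) | tr '\n' ' '; echo; done
```

```text
clock: 5.2
eef_pos: [0.6429, 0.067, 0.1292]
tool_rot: [-3.141, -0.001, -0.001]
wrist_force: [1.0, 2.7, 7.4]
grip_width: 0.0236
finger_force: 40.0
5.2 phi -6.26 r 0.0502 Frad 0.7 Fccw 2.75 pos [0.6429 0.067  0.1292]
-11.0 -0.0006 0.0043 -15.0 -0.0014 0.0077 
-20.0 -0.0013 0.0042 -24.0 -0.0026 0.0074 
-29.0 -0.0019 0.0039 -33.0 -0.0037 0.0069 
-38.0 -0.0025 0.0036 -42.0 -0.0048 0.0062 
-47.0 -0.0031 0.0031 -51.0 -0.0057 0.0054 
-56.0 -0.0035 0.0026 -60.0 -0.0065 0.0044 
-65.0 -0.0039 0.002 -69.0 -0.0071 0.0034 
-74.0 -0.0041 0.0014 -78.0 -0.0075 0.0022 
-83.0 -0.0043 0.0007 -87.0 -0.0078 0.001 
-92.0 -0.0044 0.0 -96.0 -0.0078 -0.0002 
-101.0 -0.0043 -0.0006 -105.0 -0.0077 -0.0014 
-110.0 -0.0042 -0.0013 -114.0 -0.0074 -0.0026 
-119.0 -0.0039 -0.0019 -123.0 -0.0069 -0.0037 
-128.0 -0.0036 -0.0025 -132.0 -0.0062 -0.0048 
-137.0 -0.0031 -0.0031 -141.0 -0.0054 -0.0057 
-146.0 -0.0026 -0.0035 -150.0 -0.0044 -0.0065 
-155.0 -0.002 -0.0039 -159.0 -0.0034 -0.0071 
-164.0 -0.0014 -0.0041 -168.0 -0.0022 -0.0075 
-173.0 -0.0007 -0.0043 -177.0 -0.001 -0.0078
```

```bash
cat st.py > ck.py; echo 'sys.exit(int((f@[-n[1],n[0]])>6))' >> ck.py
python3 -m crank '[{"slide":[-0.0006,0.0043,0],"dr":[0,0,0]},{"slide":[-0.0014,0.0077,0],"dr":[0,0,0]},{"slide":[-0.0014,0.0077,0],"dr":[0,0,0]},{"slide":[-0.0014,0.0077,0],"dr":[0,0,0]},{"slide":[-0.0014,0.0077,0],"dr":[0,0,0]}]' >/dev/null; python3 ck.py && 
python3 -m crank '[{"slide":[-0.0013,0.0042,0],"dr":[0,0,0]},{"slide":[-0.0026,0.0074,0],"dr":[0,0,0]},{"slide":[-0.0026,0.0074,0],"dr":[0,0,0]},{"slide":[-0.0026,0.0074,0],"dr":[0,0,0]},{"slide":[-0.0026,0.0074,0],"dr":[0,0,0]}]' >/dev/null && python3 ck.py && 
python3 -m crank '[{"slide":[-0.0019,0.0039,0],"dr":[0,0,0]},{"slide":[-0.0037,0.0069,0],"dr":[0,0,0]},{"slide":[-0.0037,0.0069,0],"dr":[0,0,0]},{"slide":[-0.0037,0.0069,0],"dr":[0,0,0]},{"slide":[-0.0037,0.0069,0],"dr":[0,0,0]}]' >/dev/null && python3 ck.py && 
python3 -m crank '[{"slide":[-0.0025,0.0036,0],"dr":[0,0,0]},{"slide":[-0.0048,0.0062,0],"dr":[0,0,0]},{"slide":[-0.0048,0.0062,0],"dr":[0,0,0]},{"slide":[-0.0048,0.0062,0],"dr":[0,0,0]},{"slide":[-0.0048,0.0062,0],"dr":[0,0,0]}]' >/dev/null && python3 ck.py && 
python3 -m crank '[{"slide":[-0.0031,0.0031,0],"dr":[0,0,0]},{"slide":[-0.0057,0.0054,0],"dr":[0,0,0]},{"slide":[-0.0057,0.0054,0],"dr":[0,0,0]},{"slide":[-0.0057,0.0054,0],"dr":[0,0,0]},{"slide":[-0.0057,0.0054,0],"dr":[0,0,0]}]' >/dev/null && python3 ck.py && 
python3 -m crank '[{"slide":[-0.0035,0.0026,0],"dr":[0,0,0]},{"slide":[-0.0065,0.0044,0],"dr":[0,0,0]},{"slide":[-0.0065,0.0044,0],"dr":[0,0,0]},{"slide":[-0.0065,0.0044,0],"dr":[0,0,0]},{"slide":[-0.0065,0.0044,0],"dr":[0,0,0]}]' >/dev/null && python3 ck.py
```

```text
5.825 phi -14.91 r 0.0503 Frad 0.6 Fccw 2.81 pos [0.6416 0.0595 0.1292]
6.45 phi -23.84 r 0.0505 Frad 0.53 Fccw 4.0 pos [0.6392 0.0521 0.1293]
7.075 phi -32.74 r 0.0506 Frad 0.88 Fccw 2.66 pos [0.6355 0.0451 0.1293]
7.7 phi -41.61 r 0.0507 Frad 0.92 Fccw 3.61 pos [0.6309 0.0389 0.1293]
8.325 phi -50.42 r 0.0507 Frad 1.56 Fccw 2.86 pos [0.6253 0.0334 0.1294]
8.95 phi -59.28 r 0.0508 Frad 1.31 Fccw 2.6 pos [0.6189 0.0288 0.1294]
```

```bash
python3 -m crank '[{"slide":[-0.0039,0.002,0],"dr":[0,0,0]},{"slide":[-0.0071,0.0034,0],"dr":[0,0,0]},{"slide":[-0.0071,0.0034,0],"dr":[0,0,0]},{"slide":[-0.0071,0.0034,0],"dr":[0,0,0]},{"slide":[-0.0071,0.0034,0],"dr":[0,0,0]}]' >/dev/null; python3 ck.py && 
python3 -m crank '[{"slide":[-0.0041,0.0014,0],"dr":[0,0,0]},{"slide":[-0.0075,0.0022,0],"dr":[0,0,0]},{"slide":[-0.0075,0.0022,0],"dr":[0,0,0]},{"slide":[-0.0075,0.0022,0],"dr":[0,0,0]},{"slide":[-0.0075,0.0022,0],"dr":[0,0,0]}]' >/dev/null && python3 ck.py && 
python3 -m crank '[{"slide":[-0.0043,0.0007,0],"dr":[0,0,0]},{"slide":[-0.0078,0.001,0],"dr":[0,0,0]},{"slide":[-0.0078,0.001,0],"dr":[0,0,0]},{"slide":[-0.0078,0.001,0],"dr":[0,0,0]},{"slide":[-0.0078,0.001,0],"dr":[0,0,0]}]' >/dev/null && python3 ck.py && 
python3 -m crank '[{"slide":[-0.0044,0,0],"dr":[0,0,0]},{"slide":[-0.0078,-0.0002,0],"dr":[0,0,0]},{"slide":[-0.0078,-0.0002,0],"dr":[0,0,0]},{"slide":[-0.0078,-0.0002,0],"dr":[0,0,0]},{"slide":[-0.0078,-0.0002,0],"dr":[0,0,0]}]' >/dev/null && python3 ck.py && 
python3 -m crank '[{"slide":[-0.0043,-0.0006,0],"dr":[0,0,0]},{"slide":[-0.0077,-0.0014,0],"dr":[0,0,0]},{"slide":[-0.0077,-0.0014,0],"dr":[0,0,0]},{"slide":[-0.0077,-0.0014,0],"dr":[0,0,0]},{"slide":[-0.0077,-0.0014,0],"dr":[0,0,0]}]' >/dev/null && python3 ck.py && 
python3 -m crank '[{"slide":[-0.0042,-0.0013,0],"dr":[0,0,0]},{"slide":[-0.0074,-0.0026,0],"dr":[0,0,0]},{"slide":[-0.0074,-0.0026,0],"dr":[0,0,0]},{"slide":[-0.0074,-0.0026,0],"dr":[0,0,0]},{"slide":[-0.0074,-0.0026,0],"dr":[0,0,0]}]' >/dev/null && python3 ck.py
```

```text
9.575 phi -68.16 r 0.0508 Frad 2.5 Fccw 3.06 pos [0.6119 0.0253 0.1294]
10.2 phi -77.0 r 0.0508 Frad 2.68 Fccw 2.43 pos [0.6044 0.023  0.1294]
10.825 phi -85.94 r 0.0508 Frad 3.01 Fccw 3.55 pos [0.5966 0.0218 0.1294]
11.45 phi -94.87 r 0.0508 Frad 4.27 Fccw 3.31 pos [0.5887 0.0219 0.1294]
12.075 phi -103.83 r 0.0508 Frad 5.56 Fccw 3.73 pos [0.5809 0.0232 0.1293]
12.7 phi -112.9 r 0.0508 Frad 5.72 Fccw 3.05 pos [0.5732 0.0257 0.1293]
```

```bash
python3 -m crank '[{"slide":[-0.0039,-0.0019,0],"dr":[0,0,0]},{"slide":[-0.0069,-0.0037,0],"dr":[0,0,0]},{"slide":[-0.0069,-0.0037,0],"dr":[0,0,0]},{"slide":[-0.0069,-0.0037,0],"dr":[0,0,0]},{"slide":[-0.0069,-0.0037,0],"dr":[0,0,0]}]' >/dev/null; python3 ck.py && 
python3 -m crank '[{"slide":[-0.0036,-0.0025,0],"dr":[0,0,0]},{"slide":[-0.0062,-0.0048,0],"dr":[0,0,0]},{"slide":[-0.0062,-0.0048,0],"dr":[0,0,0]},{"slide":[-0.0062,-0.0048,0],"dr":[0,0,0]},{"slide":[-0.0062,-0.0048,0],"dr":[0,0,0]}]' >/dev/null && python3 ck.py && 
python3 -m crank '[{"slide":[-0.0031,-0.0031,0],"dr":[0,0,0]},{"slide":[-0.0054,-0.0057,0],"dr":[0,0,0]},{"slide":[-0.0054,-0.0057,0],"dr":[0,0,0]},{"slide":[-0.0054,-0.0057,0],"dr":[0,0,0]},{"slide":[-0.0054,-0.0057,0],"dr":[0,0,0]}]' >/dev/null && python3 ck.py && 
python3 -m crank '[{"slide":[-0.0026,-0.0035,0],"dr":[0,0,0]},{"slide":[-0.0044,-0.0065,0],"dr":[0,0,0]},{"slide":[-0.0044,-0.0065,0],"dr":[0,0,0]},{"slide":[-0.0044,-0.0065,0],"dr":[0,0,0]},{"slide":[-0.0044,-0.0065,0],"dr":[0,0,0]}]' >/dev/null && python3 ck.py && 
python3 -m crank '[{"slide":[-0.002,-0.0039,0],"dr":[0,0,0]},{"slide":[-0.0034,-0.0071,0],"dr":[0,0,0]},{"slide":[-0.0034,-0.0071,0],"dr":[0,0,0]},{"slide":[-0.0034,-0.0071,0],"dr":[0,0,0]},{"slide":[-0.0034,-0.0071,0],"dr":[0,0,0]}]' >/dev/null && python3 ck.py && 
python3 -m crank '[{"slide":[-0.0014,-0.0041,0],"dr":[0,0,0]},{"slide":[-0.0022,-0.0075,0],"dr":[0,0,0]},{"slide":[-0.0022,-0.0075,0],"dr":[0,0,0]},{"slide":[-0.0022,-0.0075,0],"dr":[0,0,0]},{"slide":[-0.0022,-0.0075,0],"dr":[0,0,0]}]' >/dev/null && python3 ck.py
```

```text
13.325 phi -121.97 r 0.0507 Frad 5.48 Fccw 2.85 pos [0.5661 0.0295 0.1293]
13.95 phi -131.08 r 0.0507 Frad 5.62 Fccw 3.37 pos [0.5597 0.0343 0.1292]
14.575 phi -140.16 r 0.0506 Frad 5.22 Fccw 3.11 pos [0.5541 0.0401 0.1292]
15.2 phi -149.23 r 0.0505 Frad 5.73 Fccw 2.86 pos [0.5496 0.0467 0.1291]
15.825 phi -158.27 r 0.0504 Frad 4.2 Fccw 3.03 pos [0.5461 0.0538 0.1291]
16.45 phi -166.97 r 0.0503 Frad 4.53 Fccw 6.73 pos [0.544  0.0612 0.1291]
```

```bash
python3 -m crank '[{"slide":[-0.0006,-0.0043,0],"dr":[0,0,0]},{"slide":[-0.0006,-0.0043,0],"dr":[0,0,0]},{"slide":[-0.0006,-0.0043,0],"dr":[0,0,0]},{"slide":[-0.0006,-0.0043,0],"dr":[0,0,0]},{"slide":[-0.0006,-0.0043,0],"dr":[0,0,0]}]' >/dev/null; python3 st.py
python3 -m crank '[{"slide":[0,0,0],"dr":[0,0,0]},{"slide":[0,0,0],"dr":[0,0,0]},{"slide":[0,0,0],"dr":[0,0,0]},{"slide":[0,0,0],"dr":[0,0,0]},{"slide":[0,0,0],"dr":[0,0,0]}]' >/dev/null; python3 st.py
python3 - <<'E'
from scipy.optimize import least_squares
import numpy as np
P=np.array([[.6149,.1169],[.6388,.0923],[.6429,.067],[.6392,.0521],[.6309,.0389],[.6189,.0288],[.6044,.023],[.5887,.0219],[.5732,.0257],[.5597,.0343],[.5496,.0467],[.544,.0612],[.5811,.1204]])
r=least_squares(lambda q:np.hypot(*(P-q[:2]).T)-q[2],[.593,.0725,.05]);print(r.x,np.round(r.fun*1e3,2))
E
```

```text
17.075 phi -171.36 r 0.0502 Frad 4.81 Fccw 11.26 pos [0.5433 0.065  0.1291]
17.7 phi -171.33 r 0.0503 Frad 4.49 Fccw 11.78 pos [0.5433 0.0649 0.1291]
[0.59303442 0.07176958 0.05013119] [ 0.02  0.03 -0.04  0.05  0.01  0.02 -0.05 -0.07  0.03  0.02  0.02  0.03
 -0.06]
```

```bash
sed -i 's/\.05\*/.0501*/g' t.py; for a in -172 -92 -12 68 148 -132 -52 28 108; do echo "start $a"; python3 t.py $a $((a+20)) $((a+40)) $((a+60)) $((a+80)); done
```

```text
start -172
-152.0 0.0054 0.0165
-132.0 0.0161 0.0303
-112.0 0.0308 0.0395
-92.0 0.0479 0.0431
start -92
-72.0 0.0172 -0.0024
-52.0 0.0326 -0.0106
-32.0 0.0442 -0.0235
-12.0 0.0508 -0.0397
start -12
8.0 0.0006 -0.0174
28.0 -0.0048 -0.0339
48.0 -0.0155 -0.0476
68.0 -0.0302 -0.0569
start 68
88.0 -0.017 -0.0036
108.0 -0.0342 -0.0012
128.0 -0.0496 0.007
148.0 -0.0613 0.0199
start 148
168.0 -0.0065 0.0161
188.0 -0.0071 0.0335
208.0 -0.0017 0.0501
228.0 0.009 0.0638
start -132
-112.0 0.0148 0.0092
-92.0 0.0318 0.0128
-72.0 0.049 0.0104
-52.0 0.0644 0.0022
start -52
-32.0 0.0116 -0.0129
-12.0 0.0182 -0.0291
8.0 0.0188 -0.0465
28.0 0.0134 -0.063
start 28
48.0 -0.0107 -0.0137
68.0 -0.0255 -0.0229
88.0 -0.0425 -0.0265
108.0 -0.0597 -0.0241
start 108
128.0 -0.0154 0.0082
148.0 -0.027 0.0211
168.0 -0.0335 0.0372
188.0 -0.0341 0.0546
```

```bash
python3 -m crank '[{"slide":[0.0054,0.0165,0],"dr":[0,0,0]},{"slide":[0.0161,0.0303,0],"dr":[0,0,0]},{"slide":[0.0308,0.0395,0],"dr":[0,0,0]},{"slide":[0.0479,0.0431,0],"dr":[0,0,0]},{"slide":[0.0479,0.0431,0],"dr":[0,0,0]}]' >/dev/null; python3 st.py .593 .0718
python3 -m crank '[{"slide":[0.0172,-0.0024,0],"dr":[0,0,0]},{"slide":[0.0326,-0.0106,0],"dr":[0,0,0]},{"slide":[0.0442,-0.0235,0],"dr":[0,0,0]},{"slide":[0.0508,-0.0397,0],"dr":[0,0,0]},{"slide":[0.0508,-0.0397,0],"dr":[0,0,0]}]' >/dev/null; python3 st.py .593 .0718
```

```text
18.325 phi -90.58 r 0.05 Frad 9.01 Fccw -1.03 pos [0.5925 0.0218 0.1292]
18.95 phi -9.63 r 0.0503 Frad -1.0 Fccw -1.93 pos [0.6426 0.0634 0.1291]
```

```bash
python3 -m crank '[{"slide":[0.0006,-0.0169,0],"dr":[0,0,0]},{"slide":[-0.0048,-0.0334,0],"dr":[0,0,0]},{"slide":[-0.0155,-0.0471,0],"dr":[0,0,0]},{"slide":[-0.0302,-0.0564,0],"dr":[0,0,0]},{"slide":[-0.0302,-0.0564,0],"dr":[0,0,0]}]' >/dev/null; python3 st.py .593 .0718
python3 -m crank '[{"slide":[-0.017,-0.0036,0],"dr":[0,0,0]},{"slide":[-0.0342,-0.0012,0],"dr":[0,0,0]},{"slide":[-0.0496,0.007,0],"dr":[0,0,0]},{"slide":[-0.0613,0.0199,0],"dr":[0,0,0]},{"slide":[-0.0613,0.0199,0],"dr":[0,0,0]}]' >/dev/null; python3 st.py .593 .0718
python3 -m crank '[{"slide":[-0.0065,0.0161,0],"dr":[0,0,0]},{"slide":[-0.0071,0.0335,0],"dr":[0,0,0]},{"slide":[-0.0017,0.0501,0],"dr":[0,0,0]},{"slide":[0.009,0.0638,0],"dr":[0,0,0]},{"slide":[0.009,0.0638,0],"dr":[0,0,0]}]' >/dev/null; python3 st.py .593 .0718
```

```text
19.575 phi 69.08 r 0.0503 Frad -7.01 Fccw -0.84 pos [0.6109 0.1187 0.129 ]
20.2 phi 147.73 r 0.0501 Frad -0.56 Fccw -1.72 pos [0.5506 0.0986 0.1291]
20.825 phi -131.52 r 0.0502 Frad 6.32 Fccw -1.3 pos [0.5597 0.0342 0.1289]
```

```bash
python3 -m crank '[{"slide":[0.0148,0.0099,0],"dr":[0,0,0]},{"slide":[0.0318,0.0135,0],"dr":[0,0,0]},{"slide":[0.049,0.0111,0],"dr":[0,0,0]},{"slide":[0.0644,0.0029,0],"dr":[0,0,0]},{"slide":[0.0644,0.0029,0],"dr":[0,0,0]}]' >/dev/null; python3 st.py .593 .0718
python3 -m crank '[{"slide":[0.0116,-0.0129,0],"dr":[0,0,0]},{"slide":[0.0182,-0.0291,0],"dr":[0,0,0]},{"slide":[0.0188,-0.0465,0],"dr":[0,0,0]},{"slide":[0.0134,-0.063,0],"dr":[0,0,0]},{"slide":[0.0134,-0.063,0],"dr":[0,0,0]}]' >/dev/null; python3 st.py .593 .0718
python3 -m crank '[{"slide":[-0.0107,-0.0137,0],"dr":[0,0,0]},{"slide":[-0.0255,-0.0229,0],"dr":[0,0,0]},{"slide":[-0.0425,-0.0265,0],"dr":[0,0,0]},{"slide":[-0.0597,-0.0241,0],"dr":[0,0,0]},{"slide":[-0.0597,-0.0241,0],"dr":[0,0,0]}]' >/dev/null; python3 st.py .593 .0718
```

```text
21.45 phi -50.72 r 0.0504 Frad 0.73 Fccw -1.74 pos [0.6249 0.0328 0.1289]
22.075 phi 28.97 r 0.0503 Frad -3.0 Fccw -1.56 pos [0.637  0.0961 0.1289]
22.7 phi 108.06 r 0.05 Frad -0.24 Fccw -1.49 pos [0.5775 0.1194 0.1291]
```

```bash
python3 -m crank '[{"slide":[-0.0154,0.0082,0],"dr":[0,0,0]},{"slide":[-0.027,0.0211,0],"dr":[0,0,0]},{"slide":[-0.0335,0.0372,0],"dr":[0,0,0]},{"slide":[-0.0345,0.0476,0],"dr":[0,0,0]},{"slide":[-0.0345,0.0476,0],"dr":[0,0,0]}]' >/dev/null; python3 st.py .593 .0718; python3 t.py 180 183 186 189 192 195 198 200
```

```text
23.325 phi -179.78 r 0.0502 Frad 4.34 Fccw -3.34 pos [0.5428 0.0716 0.1289]
183.0 0.0001 0.0026
186.0 0.0003 0.0052
189.0 0.0006 0.0078
192.0 0.0011 0.0104
195.0 0.0017 0.013
198.0 0.0025 0.0155
200.0 0.003 0.0171
```

```bash
python3 -m crank '[{"slide":[0.0003,0.0052,0],"dr":[0,0,0]},{"slide":[0.0006,0.0078,0],"dr":[0,0,0]},{"slide":[0.0011,0.0104,0],"dr":[0,0,0]},{"slide":[0.0017,0.013,0],"dr":[0,0,0]},{"slide":[0.0017,0.013,0],"dr":[0,0,0]}]' >/dev/null; python3 st.py .593 .0718; python3 -m crank '[{"slide":[0,0,0],"dr":[0,0,0]},{"slide":[0,0,0],"dr":[0,0,0]},{"slide":[0,0,0],"dr":[0,0,0]},{"slide":[0,0,0],"dr":[0,0,0]},{"slide":[0,0,0],"dr":[0,0,0]}]' >/dev/null; python3 st.py .593 .0718
```

```text
23.95 phi -165.36 r 0.0502 Frad 4.04 Fccw -4.22 pos [0.5444 0.0591 0.1289]
24.575 phi -165.53 r 0.0502 Frad 4.49 Fccw -3.31 pos [0.5444 0.0593 0.1289]
```

```bash
python3 -m crank '[{"slide":[0.0004,0.0015,0],"dr":[0,0,0]},{"slide":[0.0009,0.003,0],"dr":[0,0,0]},{"slide":[0.0015,0.0047,0],"dr":[0,0,0]},{"slide":[0.0015,0.0047,0],"dr":[0,0,0]},{"slide":[0.0015,0.0047,0],"dr":[0,0,0]}]' >/dev/null; python3 st.py .593 .0718; python3 -m crank '[{"slide":[0,0,0],"dr":[0,0,0]},{"slide":[0,0,0],"dr":[0,0,0]},{"slide":[0,0,0],"dr":[0,0,0]},{"slide":[0,0,0],"dr":[0,0,0]},{"slide":[0,0,0],"dr":[0,0,0]}]' >/dev/null; python3 st.py .593 .0718
```

```text
25.2 phi -159.84 r 0.0502 Frad 5.95 Fccw -3.54 pos [0.5459 0.0545 0.1289]
25.825 phi -159.9 r 0.0502 Frad 4.52 Fccw -3.38 pos [0.5458 0.0545 0.1289]
```

```bash
python3 -m crank '[{"slide":[0,0,0],"dr":[0,0,0]},{"slide":[0,0,0],"dr":[0,0,0]},{"slide":[0,0,0],"dr":[0,0,0]},{"slide":[0,0,-0.04],"dr":[0,0,0]},{"slide":[0,0,-0.09],"dr":[0,0,0]}]' 0.05
python3 -m crank '[{"slide":[-0.015,0.04,-0.01],"dr":[0,0,0]},{"slide":[-0.035,0.1,-0.01],"dr":[0,0,0]},{"slide":[-0.058,0.159,-0.01],"dr":[0,0,0]},{"slide":[-0.058,0.159,-0.01],"dr":[0,0,0]},{"slide":[-0.058,0.159,-0.01],"dr":[0,0,0]}]' 0
python3 - <<'E'
from h import *
import pickle
c=get_calibration("wrist");p,d=read_camera("wrist");pickle.dump((c,p,d),open("w3.pkl","wb"))
cv2.imwrite("pics/w3.png",p[:,:,::-1])
E
```

```text
clock: 26.45
eef_pos: [0.5456, 0.054, 0.2188]
tool_rot: [3.142, 0.003, -0.001]
wrist_force: [1.3, -0.5, -0.2]
grip_width: 0.05
finger_force: 0.0
clock: 27.08
eef_pos: [0.4883, -0.1049, 0.2286]
tool_rot: [-3.141, 0.0, -0.002]
wrist_force: [0.4, 0.1, 0.1]
grip_width: 0.0031
finger_force: 0.0
```

View pics/w3.png

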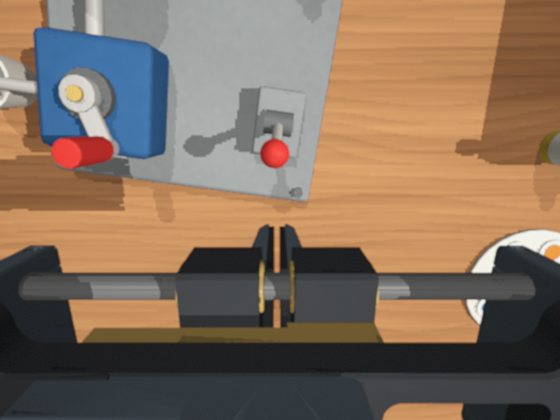

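The lock ball at (274,152) is in line with the closed fingers at column 277. The knob has stayed put, with its base near (105,148) and its top near (64,153). I'll compare that with the predicted projection.

```bash
python3 - <<'E'
from h import *
import pickle
c,p,d=pickle.load(open("w3.pkl","rb"))
K=np.array([[c["fx"],0,c["cx"]],[0,c["fy"],c["cy"]],[0,0,1.]])
pr=lambda q:cv2.projectPoints(np.array([q],float),np.array(c["rvec"],float),np.array(c["tvec"],float),K,None)[0].ravel().round(1)
C=np.array([.593,.0718]);print("axis .11",pr([*C,.11]),"ball exp",pr([.542,-.1047,.122]))
for a in(-170,-162.6,-155):
    k=C+.0501*np.array([np.cos(np.radians(a)),np.sin(np.radians(a))]);print(a,pr([*k,.105]),pr([*k,.155]))
E
python3 -m crank '[{"slide":[0,0,0.05],"dr":[0,0,0]},{"slide":[0,0,0.109],"dr":[0,0,0]},{"slide":[0,0,0.109],"dr":[0,0,0]},{"slide":[0.01,0.001,0.109],"dr":[0,0,0]},{"slide":[0.01,0.001,0.109],"dr":[0,0,0]}]'
```

```text
axis .11 [74.5 92. ] ball exp [276.6 151.9]
-170 [ 97.1 148.9] [ 59.2 154. ]
-162.6 [103.5 147.2] [ 66.9 151.9]
-155 [109.8 144.6] [ 74.4 148.8]
clock: 27.75
eef_pos: [0.5007, -0.1062, 0.1218]
tool_rot: [3.14, -0.004, 0.0]
wrist_force: [0.4, -0.1, -0.8]
grip_width: 0.0002
finger_force: 0.0
```

```bash
python3 -m crank '[{"slide":[0.012,0.001,0],"dr":[0,0,0]},{"slide":[0.024,0.003,0],"dr":[0,0,0]},{"slide":[0.036,0.005,0],"dr":[0,0,0]},{"slide":[0.048,0.006,0],"dr":[0,0,0]},{"slide":[0.06,0.007,0],"dr":[0,0,0]}]'
python3 -m crank '[{"slide":[0.004,0,0],"dr":[0,0,0]},{"slide":[0.008,0.001,0],"dr":[0,0,0]},{"slide":[0.012,0.001,0],"dr":[0,0,0]},{"slide":[0.014,0.001,0],"dr":[0,0,0]},{"slide":[0.014,0.001,0],"dr":[0,0,0]}]'
```

```text
clock: 28.38
eef_pos: [0.559, -0.113, 0.1195]
tool_rot: [-3.142, 0.0, -0.001]
wrist_force: [-2.1, -0.9, -1.2]
grip_width: 0.0004
finger_force: 0.5
clock: 29.0
eef_pos: [0.5712, -0.1138, 0.1194]
tool_rot: [-3.141, 0.002, -0.0]
wrist_force: [-6.5, -0.4, 1.6]
grip_width: 0.0004
finger_force: 3.1
```

```bash
python3 -m crank '[{"slide":[0.001,0,0],"dr":[0,0,0]},{"slide":[0.002,0,0],"dr":[0,0,0]},{"slide":[0.002,0,0],"dr":[0,0,0]},{"slide":[0.002,0,0],"dr":[0,0,0]},{"slide":[0.002,0,0],"dr":[0,0,0]}]'
```

```text
clock: 29.62
eef_pos: [0.5717, -0.1137, 0.1193]
tool_rot: [-3.141, 0.005, -0.0]
wrist_force: [-14.0, -1.9, 6.6]
grip_width: 0.0002
finger_force: 7.2
```

Solid contact: the lever is on its end stop. Backing off and checking.

```bash
python3 -m crank '[{"slide":[-0.01,0,0],"dr":[0,0,0]},{"slide":[-0.04,0,0],"dr":[0,0,0]},{"slide":[-0.05,0,-0.05],"dr":[0,0,0]},{"slide":[-0.07,0,-0.11],"dr":[0,0,0]},{"slide":[-0.07,0,-0.11],"dr":[0,0,0]}]'
python3 - <<'E'
from h import *
c=get_calibration("wrist");p,d=read_camera("wrist")
cv2.imwrite("pics/w4.png",p[:,:,::-1])
K=np.array([[c["fx"],0,c["cx"]],[0,c["fy"],c["cy"]],[0,0,1.]])
pr=lambda q:cv2.projectPoints(np.array([q],float),np.array(c["rvec"],float),np.array(c["tvec"],float),K,None)[0].ravel().round(1)
for l in(.9,1.,1.1):
    s=.075*np.sin(l-.5);print(l,pr([.5685+.991*s,-.1085-.135*s,.052+.075*np.cos(l-.5)]))
for a in(-170,-162.6,-155):
    k=np.array([.593,.0718])+.0501*np.array([np.cos(np.radians(a)),np.sin(np.radians(a))]);print(a,pr([*k,.105]),pr([*k,.155]))
E
```

```text
clock: 30.25
eef_pos: [0.5052, -0.1145, 0.2339]
tool_rot: [3.139, -0.007, -0.001]
wrist_force: [1.0, 0.3, -0.2]
grip_width: 0.0008
finger_force: 0.0
0.9 [274.2 107.2]
1.0 [275.2  99.4]
1.1 [276.2  92.1]
-170 [ 92.9 167.1] [ 55.7 175.2]
-162.6 [ 99.1 165.5] [ 63.2 173.3]
-155 [105.2 163. ] [ 70.4 170.3]
```

View pics/w4.png

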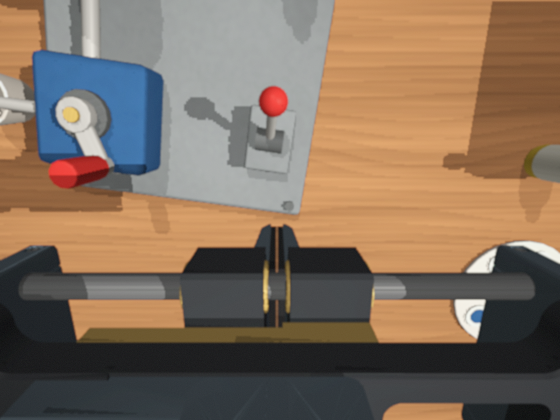

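The ball is at (273,101) against (275,99) predicted for locked, and the crank is still at its set angle. The robot is clear of everything.

```bash
python3 -c "
from workcell import job
print(job.hand_in())"
```

```text
the job is handed in; nothing more can be done
None
```

I wound the crank gently clockwise to its stop (about 12 N at the knob, under the 20 N limit) and back two full turns, to within about a degree by my estimate. I then threw the lock lever fully over to its end stop, left the other items alone, and handed the job in at about 30 s of the 72 s; no verdict came back.

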